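# Push a used dressing pot through the flap of the counter drop box

## Task

Get rid of the used salad-dressing pot: push the drop box's self-closing flap open with one finger and, while that finger keeps it open, push the pot through the doorway with the other finger so that it falls into the box, then take the fingers out and let the flap close. The pot is sticky, so do not let it push against the flap, and slide it gently along the deck without pinching or lifting it. Leave the shaker, the bottle and the bowl where they stand.

Things in the scene. Friction and masses are not known exactly. Their poses are not given: they have to be found in the camera images.
- drop_box: Fixed bare-metal box, 297 mm deep (x), 200 mm wide (y). Origin on the counter under the middle of the flap doorway; x points through the doorway into the box, y left, z up. In front of the doorway (x -140 to +4 mm) lies a flat deck, full width, 80 mm above the counter. Behind the doorway is the bin: side walls 5 mm thick, tops 125 mm above the counter; back wall top 100 mm.
- doorway (a point): Middle of the doorway's sill, on the deck, 80 mm above the counter; axes as the box. The doorway is 110 mm wide (y -55 to +55), without lintel: fingers reach in from above. Either side of it a screen 6 mm thick, 45 mm high above the deck, runs out to y = 100 mm either way.
- bin_floor (a point): Middle of the bin's floor, 77 mm behind the doorway, 6 mm above the counter; axes as the box. The bin is open above; inside it spans 4 to 150 mm behind the doorway and 95 mm to either side. The deck ends 4 mm behind the doorway's middle plane and drops straight to this floor.
- flap (a joint): Grey upright flap filling the doorway: 104 mm long, 42 mm high, 5 mm thick, lower edge 3 mm above the deck. Hinged on a vertical axis at the left post (box frame x = 0, y = +55 mm); swings only inward (box +x). Value 0 = shut, across the doorway; grows as it opens, to 1.45 rad. A light spring (0.05 N m shut, 0.11 N m at 1 rad) shuts it when let go.
- flap_edge (a point): Middle of the flap's free edge, 106 mm from the hinge axis, 104 mm above the counter.
- pot_center (a point): Centre of the used dressing pot: a closed brown-card upright cylinder with a darker ring on its lid, 44 mm in diameter, 26 mm high, about 40 g, loose on the deck in front of the doorway. The point is half-way up, 13 mm above the deck.
- shaker: Bystander: glass shaker with a steel top, 34 mm in diameter, 58 mm high, loose on the left part of the deck. Origin at the centre of its underside.
- bottle: Bystander: white bottle, 64 mm in diameter, 170 mm high, loose on the counter to the left of the box. Origin at the centre of its underside.
- bowl: Bystander: brown soup bowl, 110 mm across the rim, 55 mm high, loose on the counter to the right of the box. Origin at the centre of its underside.
Not all that is in view belongs to the job. What is shaped like the part that bears pot_center but orange is not meant.

How it is judged:
On the way, in this order (a step that is already met when the one before it is completed fails the run):
1. a finger holds the flap at least half a radian open while the pot is still standing on the deck outside (value of joint flap above 0.5 rad and contact force between the fingers and flap above 0.15 N and x of pot_center in the frame of drop_box below 0 m and z of pot_center in the frame of drop_box above 0.085 m), for 0.05 s.
2. the pot is through the doorway and down in the bin while a finger still holds the flap open (value of joint flap above 0.5 rad and contact force between the fingers and flap above 0.15 N and x of pot_center in the frame of drop_box between 0.01 and 0.15 m and y of pot_center in the frame of drop_box between -0.095 and 0.095 m and z of pot_center in the frame of drop_box below 0.06 m), for 0.1 s.
At the end, for the whole second after the job is handed in: The pot lies at rest inside the bin behind the doorway (centre below 60 mm above the counter), the flap is shut (under 0.06 rad), and shaker, bottle and bowl stand upright within 20 mm of where they were (x of pot_center in the frame of drop_box between 0.01 and 0.15 m and y of pot_center in the frame of drop_box between -0.095 and 0.095 m and z of pot_center in the frame of drop_box below 0.06 m and value of joint flap below 0.06 rad and linear speed of pot below 0.03 m/s and distance of each of shaker, bottle, bowl from where it was at the start of the episode below 0.02 m and angle between each of shaker, bottle, bowl's own z axis and vertical below 0.2 rad); the robot touches nothing.
It fails at once if the pot pushes against the flap (over 1 N) (contact force between pot and flap above 1 N).
It fails at once if the pot is lifted (centre more than 20 mm above its height on the deck) (height (world z) of pot_center above 0.113 m).
It fails at once if the pot is pinched or shoved hard (over 10 N) (contact force between the fingers and pot above 10 N).
It fails at once if the shaker, the bottle or the bowl is knocked or moved (over 20 mm) (distance of any of shaker, bottle, bowl from where it was at the start of the episode above 0.02 m).
It also fails if it takes over 40 s, if anything falls off the work surface, if the arm or the gripper's body presses on something with over 40 N, if the wrist force passes 120 N, or if a joint passes its speed limit or range.

## Robot

A 6-joint arm with a two-finger parallel gripper is mounted at the origin on the work surface. World frame = base frame: x ahead of the robot, y to its left, z up, the work surface at z = 0. Lengths are in m, angles in rad, forces in N, time in s.
With the tool pointing down it reaches from about 0.25 to 0.725 m from the base axis. Payload 4 kg.
Tool frame: the origin (TCP) lies midway between the tips of the shut fingers; the grasp point (between the pads) lies 19 mm behind it; y points along the fingers, x is the direction in which the jaws open and shut, and the axes are right-handed (so a half turn about y gives the same grasp; the last joint's range is limited). The gripper opens to 85 mm and grips with 20 to 120 N. Pads are 22 mm wide; open, the fingers measure 114 mm over their backs; the gripper's body (76 mm by 85 mm) begins 54 mm behind the grasp point. The pads swing forward as they close: fully open they stand 13 mm farther back than shut.
Start: joints at [-1.226, 0.241, 0.005, 1.335, 0, 1.571], TCP at [0.169, -0.471, 0.203] pointing down, gripper open.
Joint ranges: [-2.72, 2.72], [-1.05, 1.87], [-1.09, 1.28], [-1.99, 2.15], [-1.42, 1.44], [-3.14, 3.14]. Speed limits (rad/s): [2.79, 2.79, 3.14, 3.14, 3.14, 3.14].

## Interface

Orientations are given as a unit quaternion [x, y, z, w].
In Python, from workcell import bot gives the robot as it stands. The module is installed in compiled form; this text tells all that it offers.
- The arm moves only by the shell command python3 -m inch 'ROWS'. ROWS is text: rows parted by semicolons, each of 7 numbers parted by spaces: the turn, a rotation vector about the tool's x, y, z in degrees, then the shift along the tool's x, y, z in mm, then the closure, from 0 (fully open) to 1 (shut). In form: ax ay az dx dy dz fingers; .... A call has 1 to 12 rows; each row shifts and turns the commanded pose from where the row before left it, along the tool's axes as they then stand; what a row does not reach is not made up. A row lasts 1/8 s, in which the tool goes at most 62.5 mm and 10.7 degrees, less where a joint would pass 70% of its speed; a pose out of reach is approached as far as the arm can. A call with a gripper value outside its range is refused whole. The fingers move at their own pace and stop on an object; the grip force is fixed at half the most. Time passes only in rows, so rows that do not move let the fingers close. It gives the time, the measured TCP pose, the force and the opening at its end, in the units of the state.
- bot.get_obs(): the state, without advancing time (a new reading comes with each control period).
- bot.camera(name): name is "side" or "top" or "wrist"; returns a dict with "color" (400x640x3 uint8, blue, green, red), "fx", "fy", "cx", "cy" (pixels), "k1" (the pictures are not rectified: a ray, as slopes to the right and down, at radius r is drawn at 1 + k1 r^2 times it, then the intrinsics apply), "extrinsics" (4x4, takes a point from world to camera coordinates). Camera axes: x right, y up, looking along -z (the intrinsics and any distortion apply to the point x, -y, -z); pixel columns grow to the right and rows downward; lengths in m; the calibration is good to about 2 mm. A picture is of the moment at which its call begins. There is no depth.
- bot.job_done(): hands the job in, once; it reports no verdict.
Trained networks look in the newest picture that a camera, given by its name, has taken for a name from the list of things; names that differ only in an ending like _2 or _b are one class to them, and where a whole thing is asked for, a point or a joint stands for the part that bears it (a point fixed in the world has none). Each returns a list of dicts, best first, with "conf" (0 to 1); they miss things now and then, are a little off and sometimes report something else, mostly with a low value. They report only what shows in the picture. A call takes as long as a camera call. They do not tell look-alikes from the thing itself.
- bot.look_for(name, camera): "extent" ([left, top, right, bottom] in pixels, round what is visible of it).
- bot.cut_out(name, camera): "region" (400x640 bool, what is visible of it) and "extent" ([left, top, right, bottom] in pixels, round what is visible of it).
- bot.spot_point(name, camera): "point" ([column, row] in pixels: a listed point, or the origin of a listed thing).
The state is a dict: "clock": time; "joint_pos": joint angles; "joint_vel": joint speeds; "tau": joint torques, N m; "eef_pos": TCP position; "tool_rot": TCP orientation; "ft_force": force on the tool from outside, world axes, zero at the start; "ft_torque": the same for the moment, N m; "grip_width": finger opening in m.
Only numpy, scipy, OpenCV 4.12 (cv2) and the standard library are available. Lean on these libraries where they do the work, as an engineer would, in place of code of your own. Each camera call takes 0.05 s, during which the arm holds its last target.

## Working session

There is one attempt and no reset: what is moved stays moved. The work goes in short steps, Python scripts to look and compute and a shell command to move; the robot and the scene stay as the last step left them, time stands still between calls to the robot, and variables do not carry over. Pictures are saved under pics/ and viewed, and the job is handed in when it is done.

```bash
mkdir -p pics; ls; python3 - <<'E'
from workcell import bot
import cv2
o=bot.get_obs()
for k,v in o.items(): print(k,v)
for n in("side","top","wrist"):
    c=bot.camera(n); cv2.imwrite(f"pics/{n}0.png",c["color"]); print(n,c["fx"],c["fy"],c["cx"],c["cy"],c["k1"]); print(c["extrinsics"])
    for t in("drop_box","doorway","flap","flap_edge","pot_center","shaker","bottle","bowl","bin_floor"):
        try: print(t,[(p["point"],round(p["conf"],2)) for p in bot.spot_point(t,n)][:3], [(p["extent"],round(p["conf"],2)) for p in bot.look_for(t,n)][:3])
        except Exception as e: print(t,e)
E
```

```text
pics
clock 0.0
joint_pos [-1.22600401e+00  2.41416721e-01  3.71352891e-03  1.33523993e+00
  1.52546370e-05  1.57081104e+00]
joint_vel [-0.00013202  0.00114079  0.00060146 -0.0013482  -0.00165704  0.00106737]
tau [ 2.19613787e-03 -3.72323155e+01  2.52404326e+01  1.70797185e-02
  5.97099825e-05 -6.38090807e-07]
eef_pos [ 0.16876368 -0.46989814  0.20190711]
tool_rot [-0.5779156   0.40743827 -0.40620285  0.57879777]
ft_force [ 0.254775    0.82091616 -0.09587815]
ft_torque [-0.00144106  0.01918176  0.0467983 ]
grip_width 0.08549863922811829
side 364.25829196435865 364.25829196435865 318.1588924333282 200.0593484315087 -0.001288307855897073
[[-0.94626204 -0.32339603  0.00177547  0.52175108]
 [ 0.17101639 -0.49572206  0.85147697 -0.132302  ]
 [-0.27448414  0.80602398  0.52438899 -0.78552589]
 [ 0.          0.          0.          1.        ]]
drop_box [([311.5, 207.7], 0.96), ([350.9, 179.4], 0.18)] [([236.9, 143.0, 372.0, 240.3], 0.79)]
doorway [([310.8, 183.3], 0.98)] [([237.3, 144.1, 368.7, 234.2], 0.94), ([333.9, 178.0, 346.7, 203.1], 0.2)]
flap it knows: bin_floor, bottle, bowl, doorwa
[... 1686 characters left out ...]
196.5], 0.96)] [([431.9, 168.3, 481.3, 216.9], 0.82)]
bin_floor [([341.1, 144.0], 0.92)] [([297.0, 95.7, 404.9, 241.6], 0.55)]
wrist 348.8977987454746 348.8977987454746 321.2331477351523 197.85574859365838 -0.008342255162352749
[[ 3.38496387e-01 -9.40967690e-01  5.06130468e-05 -5.00900948e-01]
 [ 9.06520338e-01  3.26090143e-01 -2.68115823e-01  3.49562148e-02]
 [ 2.52271822e-01  9.08021191e-02  9.63386684e-01 -3.78436842e-01]
 [ 0.00000000e+00  0.00000000e+00  0.00000000e+00  1.00000000e+00]]
drop_box [] []
doorway [] []
flap it knows: bin_floor, bottle, bowl, doorway, drop_box, flap_edge, pot_center, shaker
flap_edge [] []
pot_center [] []
shaker [] []
bottle [] []
bowl [] []
bin_floor [] []
```

```bash
python3 - <<'E'
import cv2
a=cv2.imread("pics/top0.png")[80:300,210:500]; cv2.imwrite("pics/top0c.png",cv2.resize(a,None,fx=2.7,fy=2.7,interpolation=cv2.INTER_CUBIC))
a=cv2.imread("pics/side0.png")[120:290,220:440]; cv2.imwrite("pics/side0c.png",cv2.resize(a,None,fx=3.5,fy=3.5,interpolation=cv2.INTER_CUBIC))
from scipy.spatial.transform import Rotation as R
print(R.from_quat([-0.5779156,0.40743827,-0.40620285,0.57879777]).as_matrix().round(3))
E
```

```text
[[ 0.338 -0.001  0.941]
 [-0.941  0.002  0.338]
 [-0.002 -1.     0.   ]]
```

View pics/top0c.png

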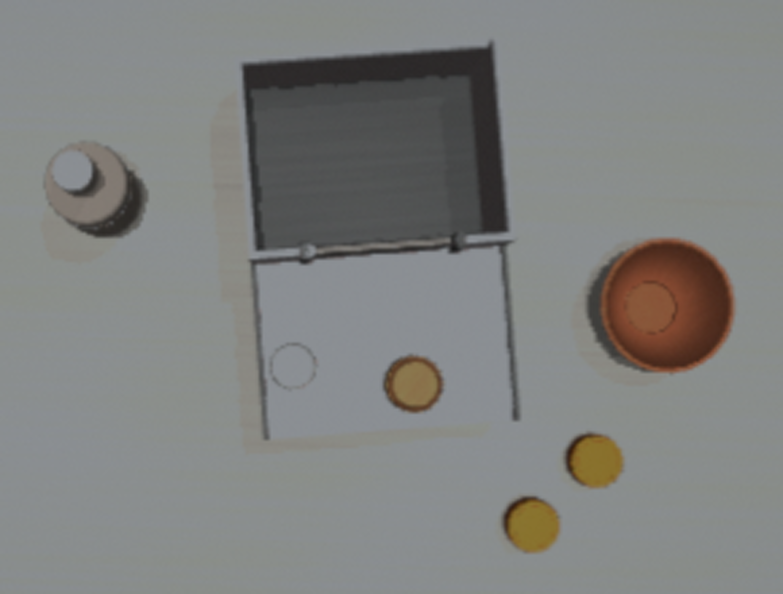

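View pics/side0c.png

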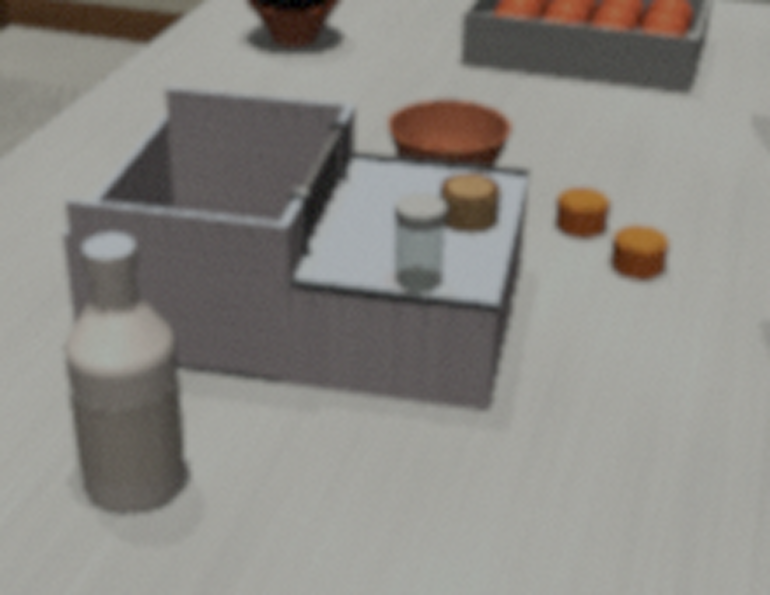

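View pics/top0.png

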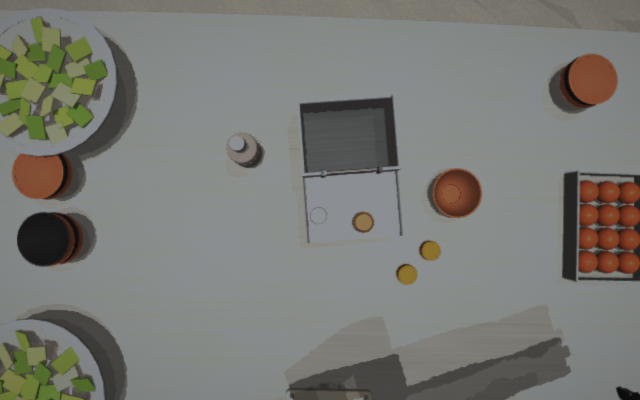

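```bash
cat > h.py <<'E'
import numpy as np,cv2
from scipy.optimize import least_squares
from workcell import bot
def proj(c,P):
    P=np.atleast_2d(P); E=np.array(c["extrinsics"]); q=P@E[:3,:3].T+E[:3,3]
    s=np.c_[q[:,0],-q[:,1]]/-q[:,2:3]; r2=(s**2).sum(1,keepdims=True); s=s*(1+c["k1"]*r2)
    return s*[c["fx"],c["fy"]]+[c["cx"],c["cy"]]
def onplane(c,uv,z):
    return least_squares(lambda p: (proj(c,[p[0],p[1],z])-uv).ravel(),[.5,0]).x
def b2w(b,P):
    P=np.atleast_2d(P); c,s=np.cos(b[2]),np.sin(b[2])
    return np.c_[b[0]+c*P[:,0]-s*P[:,1],b[1]+s*P[:,0]+c*P[:,1],P[:,2]]
def w2b(b,P):
    P=np.atleast_2d(P); c,s=np.cos(b[2]),np.sin(b[2]); d=P[:,:2]-b[:2]
    return np.c_[c*d[:,0]+s*d[:,1],-s*d[:,0]+c*d[:,1],P[:,2]]
E
python3 - <<'E'
from h import *
def cr(p,s,o): return np.array(p)/s+o
top=bot.camera("top"); side=bot.camera("side")
M=np.array([[-.14,.1,.08],[-.14,-.1,.08],[-.003,.1,.125],[-.003,-.1,.125],[.157,.1,.125],[.157,-.1,.125]])
O=np.array([[267,438],[518,419],[250,261],[512,242],[243,65],[492,43]])/2.7+[210,80]-0.3
So=np.array([[490,405],[500,303],[524,172],[298,240],[354,108],[70,205],[168,93]])/3.5+[220,120]-.3
Sm=np.array([[-.14,.1,0],[-.14,.1,.08],[-.14,-.1,.08],[-.003,.1,.125],[-.003,-.1,.125],[.157,.1,.125],[.157,-.1,.125]])
f=lambda b:(proj(top,b2w(b,M))-O).ravel()
g=lambda b:(proj(side,b2w(b,Sm))-So).ravel()
for n,ff in(("top",f),("side",g),("both",lambda b:np.r_[f(b),g(b)])):
    r=least_squares(ff,[.55,-.05,0],loss="soft_l1"); print(n,r.x.round(4),ff(r.x).reshape(-1,2).round(1).tolist())
b=r.x; np.save("box.npy",b)
for n,uv,z in(("pot",(363.3,221.6),.106),("shaker",(318.7,215.4),.138),("bowl",(456.5,193),.055)):
    p=onplane(top,uv,z); print(n,p.round(4),w2b(b,[*p,z]).round(4), proj(side,[*p,z]))
p=onplane(side,((470/3.5+220),(186/3.5+120)),.106);print("pot side",p,w2b(b,[*p,.1]).round(4))
p=onplane(side,((419/3.5+220),(206/3.5+120)),.138);print("shaker side",p,w2b(b,[*p,.1]).round(4))
d=w2b(b,onplane(top,(323.7,173.3),.125).tolist()+[0]); print("hinge",d, w2b(b,onplane(top,(379.6,169.3),.125).tolist()+[0]))
E
```

```text
top [ 0.5791 -0.028   0.1107] [[-1.1, 1.8], [0.5, 0.9], [-0.4, 0.7], [1.2, -0.1], [-4.1, -5.3], [1.6, -4.4]]
side [ 0.5771 -0.0282  0.1339] [[1.9, 0.9], [1.4, 1.5], [1.1, -0.4], [-0.7, -3.9], [0.0, -1.5], [-2.9, -0.5], [-3.5, -1.9]]
both [ 0.5778 -0.0279  0.1211] [[-0.4, 2.8], [1.1, 1.0], [-0.4, 1.8], [1.1, -0.0], [-4.9, -4.0], [0.7, -4.3], [1.0, 1.3], [0.4, 1.9], [1.3, -0.0], [-1.6, -3.9], [0.2, -1.5], [-3.4, -0.9], [-3.1, -2.1]]
pot [ 0.4789 -0.0571] [[-0.1017 -0.0171  0.106 ]] [[353.17539621 172.69213175]]
shaker [0.489  0.0352] [[-0.0805  0.0733  0.138 ]] [[339.44301658 177.20255614]]
bowl [ 0.5462 -0.2648] [[-0.06   -0.2314  0.055 ]] [[347.63373015 154.79317703]]
pot side [ 0.47570833 -0.05566676] [[-0.1047 -0.0153  0.1   ]]
shaker side [0.48630253 0.04252837] [[-0.0823  0.0809  0.1   ]]
hinge [[0.00286321 0.05533006 0.        ]] [[ 0.00080822 -0.05790373  0.        ]]
```

```bash
python3 - <<'E'
from h import *
from scipy.spatial.transform import Rotation as R
d=np.array([.485-.169,-.045+.47,.22-.202])*1000/12
y=-70.3
for i in range(12):
    yy=np.radians(y)
    Rm=R.from_matrix([[np.cos(yy),0,-np.sin(yy)],[np.sin(yy),0,np.cos(yy)],[0,-1,0]]).as_matrix()
    Rm[:,2]=np.cross(Rm[:,0],Rm[:,1])
    print((Rm.T@d).round(1)); y+=7.4
c=bot.camera("wrist");E=np.array(c["extrinsics"]);print(-E[:3,:3].T@E[:3,3])
E
```

```text
[-24.5  -1.5  36.7]
[-19.5  -1.5  39.6]
[-14.3  -1.5  41.8]
[-8.8 -1.5 43.3]
[-3.1 -1.5 44. ]
[ 2.6 -1.5 44.1]
[ 8.2 -1.5 43.4]
[13.7 -1.5 41.9]
[19.  -1.5 39.8]
[24.  -1.5 37. ]
[28.6 -1.5 33.6]
[32.7 -1.5 29.7]
[ 0.23333352 -0.44836741  0.37397931]
```

```bash
python3 -m inch '0 -7.4 0 -24 -1.5 37 0; 0 -7.4 0 -19 -1.5 40 0; 0 -7.4 0 -14 -1.5 42 0; 0 -7.4 0 -9 -1.5 43 0; 0 -7.4 0 -3 -1.5 44 0; 0 -7.4 0 3 -1.5 44 0; 0 -7.4 0 8 -1.5 43 0; 0 -7.4 0 14 -1.5 42 0; 0 -7.4 0 19 -1.5 40 0; 0 -7.4 0 24 -1.5 37 0; 0 -7.4 0 29 -1.5 34 0; 0 -7.4 0 33 -1.5 30 0'; python3 - <<'E'
from h import *
from scipy.spatial.transform import Rotation as R
o=bot.get_obs(); print(o["eef_pos"],o["joint_pos"],R.from_quat(o["tool_rot"]).as_matrix().round(3),o["clock"])
for n in("wrist","top"):
    c=bot.camera(n);cv2.imwrite(f"pics/{n}1.png",c["color"])
E
```

```text
clock: 4.2
eef_pos: [0.4875, -0.0444, 0.221]
tool_rot: [0.698, 0.116, -0.115, -0.698]
ft_force: [1.3, -0.1, -0.2]
grip_width: 0.0858
[ 0.48749968 -0.04444126  0.22097066] [-9.08055253e-02  2.12207207e-01  1.57232397e-02  1.37386860e+00
 -1.54551851e-04  1.15172943e+00] [[ 0.947  0.    -0.322]
 [ 0.322 -0.     0.947]
 [ 0.    -1.    -0.   ]] 4.2
```

View pics/wrist1.png

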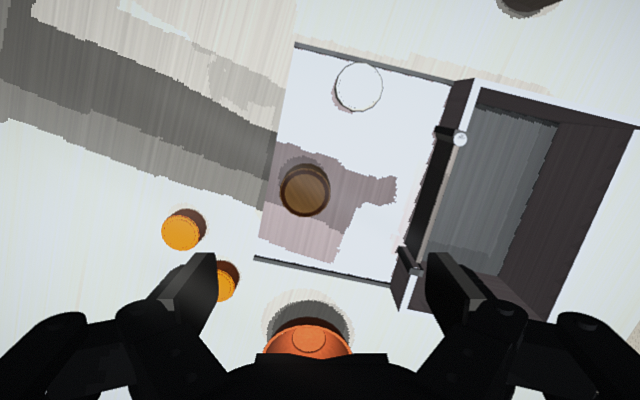

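```bash
python3 - <<'E'
import cv2
a=cv2.imread("pics/wrist1.png")[30:330,240:640]; cv2.imwrite("pics/w1c.png",cv2.resize(a,None,fx=2,fy=2,interpolation=cv2.INTER_CUBIC))
E
```

```text
(no output)
```

View pics/w1c.png

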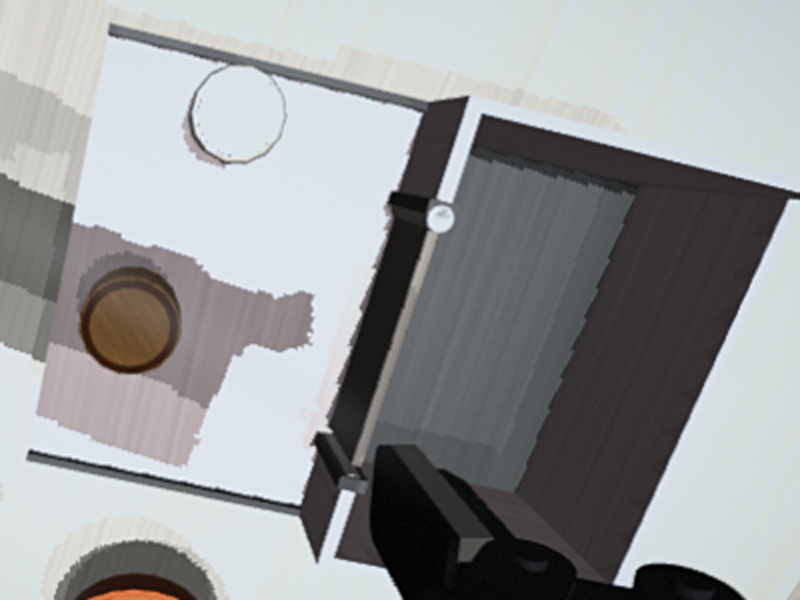

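```bash
python3 - <<'E'
from h import *
w=bot.camera("wrist"); top=bot.camera("top")
C=lambda L:np.array(L)/2+[240,30]-.25
M=np.array([[-.003,.1,.125],[-.003,-.1,.125],[-.14,.1,.08],[-.14,-.1,.08],[-.003,.1,.08],[-.003,-.1,.08]])
O=C([[468,97],[319,561],[110,26],[29,458],[430,101],[301,517]])
f=lambda b:(proj(w,b2w(b,M))-O).ravel()
r=least_squares(f,[.578,-.028,.11]);print(r.x.round(4),f(r.x).reshape(-1,2).round(1).tolist())
b=r.x
To=np.array([[267,438],[518,419],[250,261],[512,242]])/2.7+[210,80]-.3
g=lambda b:(proj(top,b2w(b,M[[2,3,0,1]]))-To).ravel()
print("top",least_squares(g,b).x.round(4))
np.save("box.npy",b)
for n,uv,z in(("pot",(131,322),.106),("shaker",(237,114),.138),("hpost",(440,217),.128),("rpost",(352,483),.128)):
    p=onplane(w,C(uv),z); print(n,p.round(4),w2b(b,[*p,z]).round(4))
p=onplane(top,(363.3,221.6),.106);print(p,w2b(b,[*p,.1]).round(4))
o=bot.get_obs()
print(w2b(b,o["eef_pos"]), proj(w,o["eef_pos"]))
E
```

```text
[ 0.582  -0.0261  0.1109] [[1.7, -1.1], [0.2, 2.5], [0.2, -0.2], [-0.0, 0.4], [-1.9, 0.4], [-0.5, -1.8]]
top [ 0.5807 -0.0279  0.1094]
pot [ 0.4785 -0.0528] [[-0.1059 -0.0151  0.106 ]]
shaker [0.4887 0.0381] [[-0.0856  0.0741  0.138 ]]
hpost [0.5746 0.0291] [[-0.0013  0.0556  0.128 ]]
rpost [ 0.5865 -0.0831] [[-0.0019 -0.0572  0.128 ]]
[ 0.47891636 -0.05713246] [[-0.1059 -0.0195  0.1   ]]
[[-0.09692451 -0.00848668  0.22049391]] [[315.02519882 236.23503664]]
```

```bash
python3 -m inch '0 0 0 1.5 0 -5 0; 0 0 0 0 30 0 0; 0 0 0 0 30 0 0; 0 0 0 0 30 0 0; 0 0 0 0 21 0 0; 0 0 0 0 0 0 0'; python3 - <<'E'
from h import *
o=bot.get_obs(); print(o["eef_pos"],o["ft_force"])
for n in("wrist","side","top"):
    c=bot.camera(n);cv2.imwrite(f"pics/{n}2.png",c["color"])
    if n=="wrist":print(w2b([.581,-.0275,.11],o["eef_pos"]))
a=cv2.imread("pics/side2.png")[100:270,220:440]; cv2.imwrite("pics/side2c.png",cv2.resize(a,None,fx=3.5,fy=3.5,interpolation=cv2.INTER_CUBIC))
E
```

```text
clock: 5.15
eef_pos: [0.4877, -0.0512, 0.1084]
tool_rot: [-0.698, -0.112, 0.114, 0.698]
ft_force: [-0.3, 0.2, -0.2]
grip_width: 0.0853
[ 0.48767713 -0.05116025  0.10843788] [-0.33446441  0.23126958 -0.23971689]
[[-0.09535622 -0.01327243  0.10843788]]
```

View pics/wrist2.png

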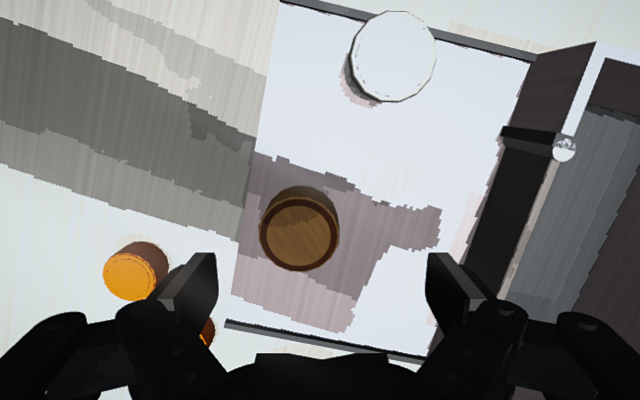

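View pics/side2c.png

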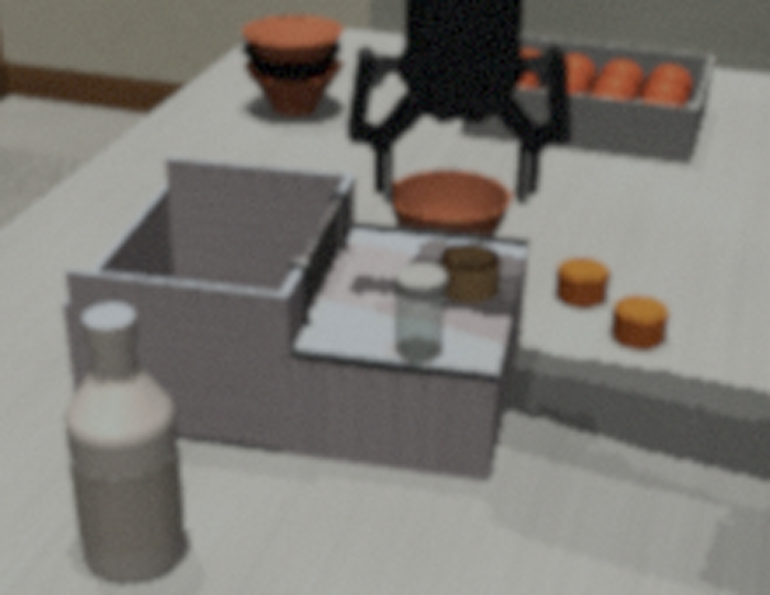

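```bash
python3 - <<'E'
from h import *
from scipy.spatial.transform import Rotation as R
o=bot.get_obs();w=bot.camera("wrist");s=bot.camera("side");t=o["eef_pos"];Rm=R.from_quat(o["tool_rot"]).as_matrix()
for x in(-.05,-.0427,.0427,.05):
  for z in(-.011,0,.011):
    for y in (0,-.013):
      P=t+Rm@[x,y,z]; print(x,z,y,proj(w,P).round(0),((proj(s,P)-[220,100])*3.5).round(0))
b=[.581,-.0275,.11]
for uv in((300,234),):
    p=onplane(w,uv,.106);print(p,w2b(b,[*p,.1]))
a=cv2.imread("pics/wrist2.png")[200:400,100:500]; cv2.imwrite("pics/w2c.png",cv2.resize(a,None,fx=2,fy=2))
E
```

```text
-0.05 -0.011 0 [[227. 253.]] [[517. 243.]]
-0.05 -0.011 -0.013 [[220. 264.]] [[519. 227.]]
-0.05 0 0 [[225. 233.]] [[519. 250.]]
-0.05 0 -0.013 [[218. 243.]] [[521. 234.]]
-0.05 0.011 0 [[224. 213.]] [[521. 257.]]
-0.05 0.011 -0.013 [[216. 222.]] [[522. 241.]]
-0.0427 -0.011 0 [[241. 253.]] [[507. 243.]]
-0.0427 -0.011 -0.013 [[235. 264.]] [[509. 227.]]
-0.0427 0 0 [[239. 233.]] [[509. 250.]]
-0.0427 0 -0.013 [[233. 243.]] [[510. 233.]]
-0.0427 0.011 0 [[238. 213.]] [[510. 257.]]
-0.0427 0.011 -0.013 [[232. 222.]] [[512. 241.]]
0.0427 -0.011 0 [[401. 253.]] [[388. 242.]]
0.0427 -0.011 -0.013 [[407. 264.]] [[388. 226.]]
0.0427 0 0 [[402. 233.]] [[388. 249.]]
0.0427 0 -0.013 [[408. 243.]] [[389. 233.]]
0.0427 0.011 0 [[403. 213.]] [[389. 256.]]
0.0427 0.011 -0.013 [[410. 222.]] [[389. 240.]]
0.05 -0.011 0 [[415. 253.]] [[378. 242.]]
0.05 -0.011 -0.013 [[421. 264.]] [[378. 226.]]
0.05 0 0 [[416. 233.]] [[378. 249.]]
0.05 0 -0.013 [[423. 243.]] [[378. 233.]]
0.05 0.011 0 [[418. 213.]] [[378. 256.]]
0.05 0.011 -0.013 [[425. 222.]] [[379. 240.]]
[ 0.48054868 -0.05653329] [[-0.10303143 -0.01783044  0.1       ]]
```

View pics/w2c.png

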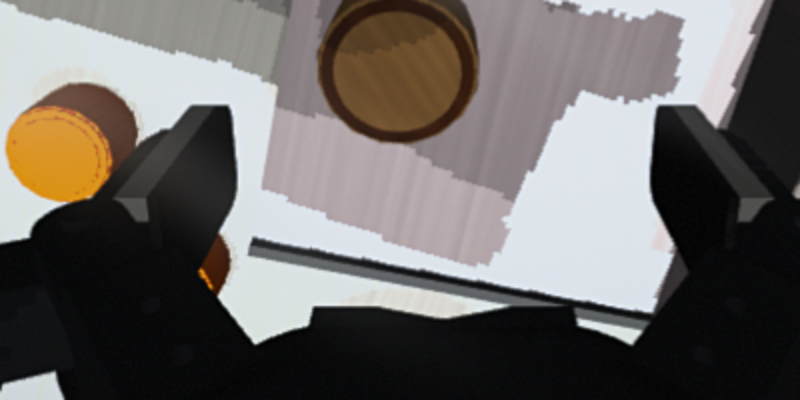

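```bash
python3 - <<'E'
from h import *
from scipy.spatial.transform import Rotation as R
cams={n:bot.camera(n) for n in("wrist","side","top")}
o=bot.get_obs();t=o["eef_pos"];Rm=R.from_quat(o["tool_rot"]).as_matrix();print(t,Rm.round(3),o["clock"])
for n in cams: cv2.imwrite(f"pics/{n}3.png",cams[n]["color"])
for nm,ws,si in(("B",[(216,253),(218,290)],(528/3.5+220,197/3.5+100)),("A",[(429,253),(425,290)],(383/3.5+220,193/3.5+100))):
    f=lambda P:np.r_[(proj(cams["wrist"],P)-np.mean(ws,0)).ravel(),(proj(cams["side"],P)-si).ravel()]
    r=least_squares(f,t);print(nm,r.x,Rm.T@(r.x-t),r.fun)
a=cams["side"]["color"][100:170,310:390]; cv2.imwrite("pics/s3c.png",cv2.resize(a,None,fx=8,fy=8,interpolation=cv2.INTER_CUBIC))
a=cams["top"]["color"][150:320,260:480]; cv2.imwrite("pics/t3c.png",cv2.resize(a,None,fx=3.4,fy=3.4,interpolation=cv2.INTER_CUBIC))
E
```

```text
[ 0.49025117 -0.0501109   0.1106205 ] [[ 0.948  0.002 -0.318]
 [ 0.318 -0.     0.948]
 [ 0.001 -1.    -0.001]] 5.55
B [ 0.44948907 -0.06761769  0.14748271] [-0.04416043 -0.03692381 -0.00365334] [-0.69542606  0.07478759 -3.96656343  1.1588318 ]
A [ 0.53229464 -0.03707777  0.15263587] [ 0.04406631 -0.04195075 -0.00105025] [0.2147935  0.07791762 1.26048654 0.67001256]
```

View pics/s3c.png

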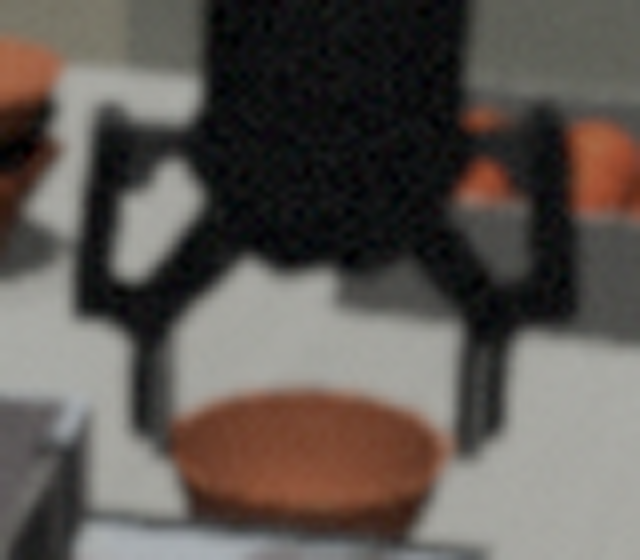

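View pics/t3c.png

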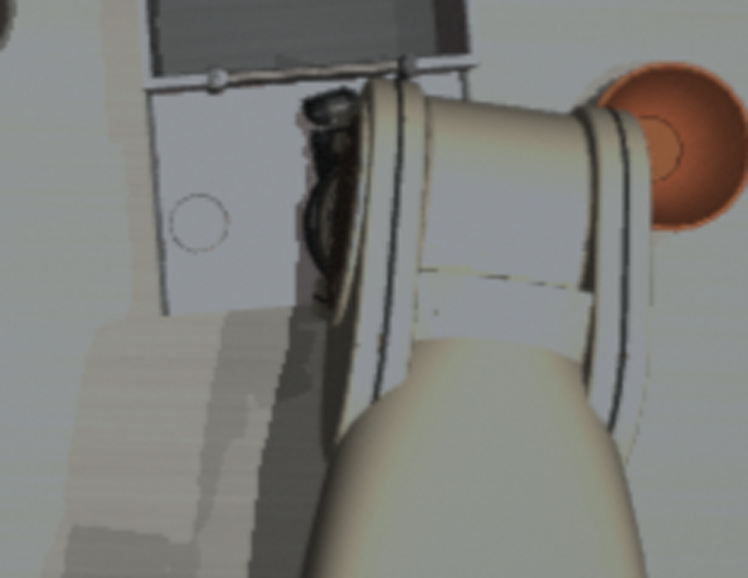

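```bash
python3 -m inch '0 0 0 0 20 1.5 0; 0 0 0 0 0 0 0'; python3 - <<'E'
from h import *
from scipy.spatial.transform import Rotation as R
cams={n:bot.camera(n) for n in("wrist","side")}
o=bot.get_obs();t=o["eef_pos"];print(t,o["ft_force"])
Rm=R.from_quat(o["tool_rot"]).as_matrix()
for n in cams: cv2.imwrite(f"pics/{n}4.png",cams[n]["color"])
a=cams["side"]["color"][100:200,300:400].copy(); a=cv2.resize(a,None,fx=6,fy=6,interpolation=cv2.INTER_CUBIC)
for x in(-.05,.05):
  for y in(0,-.013,-.04,-.073):
    u=(proj(cams["side"],t+Rm@[x,y,0])[0]-[300,100]+.5)*6; cv2.circle(a,tuple(int(v) for v in u),4,(0,255,0) if y else (0,0,255),-1)
cv2.imwrite("pics/s4c.png",a)
E
```

```text
clock: 5.8
eef_pos: [0.488, -0.0483, 0.089]
tool_rot: [-0.698, -0.113, 0.115, 0.698]
ft_force: [-0.5, 0.5, 0.5]
grip_width: 0.0851
[ 0.48929699 -0.04851935  0.09019132] [0.10234054 0.67479255 0.93337176]
```

View pics/s4c.png

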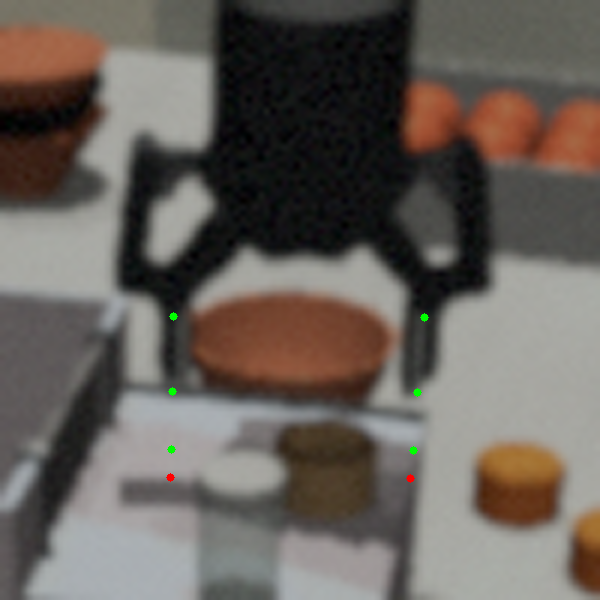

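View pics/wrist4.png

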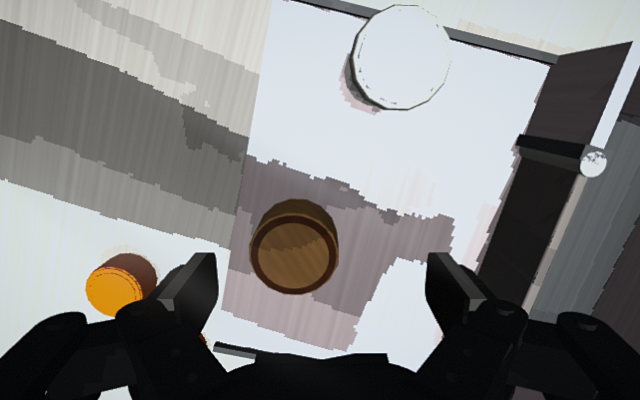

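```bash
python3 -m inch '0 0 0 0 12 0 0; 0 0 0 0 12 0 0; 0 0 0 0 0 0 0'; python3 - <<'E'
from h import *
from scipy.spatial.transform import Rotation as R
cams={n:bot.camera(n) for n in("wrist","side")}
o=bot.get_obs();t=o["eef_pos"];print(t,o["ft_force"])
Rm=R.from_quat(o["tool_rot"]).as_matrix()
for n in cams: cv2.imwrite(f"pics/{n}5.png",cams[n]["color"])
a=cams["side"]["color"][110:210,300:400].copy(); a=cv2.resize(a,None,fx=6,fy=6,interpolation=cv2.INTER_CUBIC)
for x in(-.05,.05):
  for y in(0,-.013,-.04,-.073):
    u=(proj(cams["side"],t+Rm@[x,y,0])[0]-[300,110]+.5)*6; cv2.circle(a,tuple(int(v) for v in u),3,(0,255,0) if y else (0,0,255),-1)
cv2.imwrite("pics/s5c.png",a)
E
```

```text
clock: 6.28
eef_pos: [0.4878, -0.0485, 0.0644]
tool_rot: [-0.698, -0.113, 0.115, 0.698]
ft_force: [-0.5, 0.2, -0.5]
grip_width: 0.0854
[ 0.48893102 -0.04857015  0.0654873 ] [-1.1854807   0.3929927  -0.33638185]
```

View pics/s5c.png

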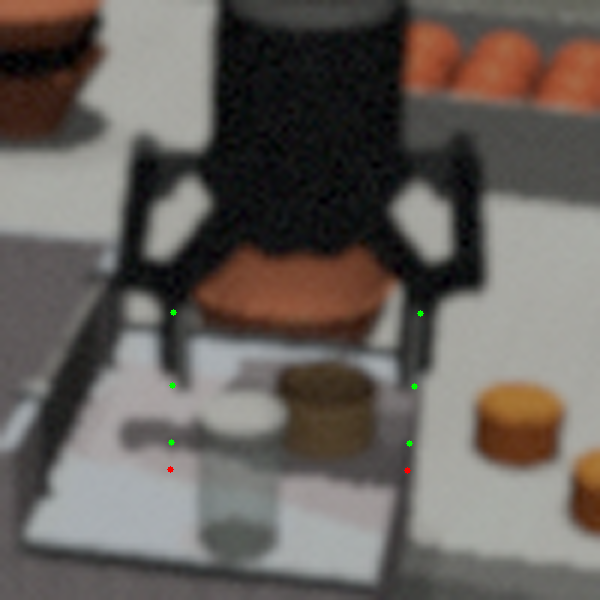

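View pics/wrist5.png

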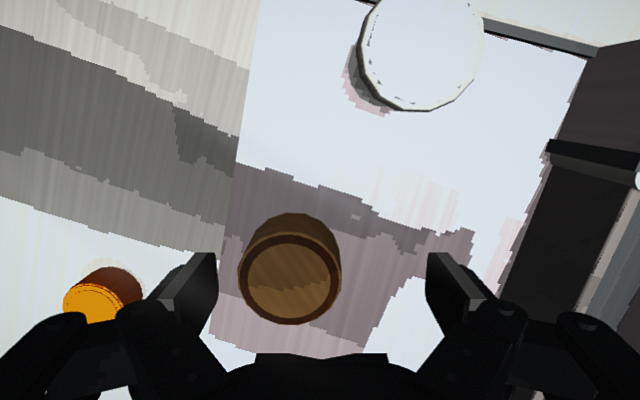

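```bash
python3 -m inch '0 0 0 0 5 0 0; 0 0 0 0 5 0 0; 0 0 0 0 4 0 0; 0 0 0 0 0 0 0'; python3 - <<'E'
from h import *
from scipy.spatial.transform import Rotation as R
cams={n:bot.camera(n) for n in("wrist","side")}
o=bot.get_obs();t=o["eef_pos"];print(t,o["ft_force"], w2b([.581,-.0275,.11],t))
Rm=R.from_quat(o["tool_rot"]).as_matrix()
for n in cams: cv2.imwrite(f"pics/{n}6.png",cams[n]["color"])
a=cams["side"]["color"][110:210,300:400].copy(); a=cv2.resize(a,None,fx=6,fy=6,interpolation=cv2.INTER_CUBIC)
for x in(-.05,.05):
  for y in(-.036,-.04):
    u=(proj(cams["side"],t+Rm@[x,y,0])[0]-[300,110]+.5)*6; cv2.circle(a,tuple(int(v) for v in u),3,(0,255,0) if y else (0,0,255),-1)
cv2.imwrite("pics/s6c.png",a)
E
```

```text
clock: 6.88
eef_pos: [0.4888, -0.0485, 0.0514]
tool_rot: [-0.698, -0.114, 0.114, 0.698]
ft_force: [-0.1, -0.4, -0.0]
grip_width: 0.0853
[ 0.48923149 -0.04857938  0.05178655] [-0.92204822  0.786403    0.404371  ] [[-0.09352793 -0.01087779  0.05178655]]
```

View pics/s6c.png

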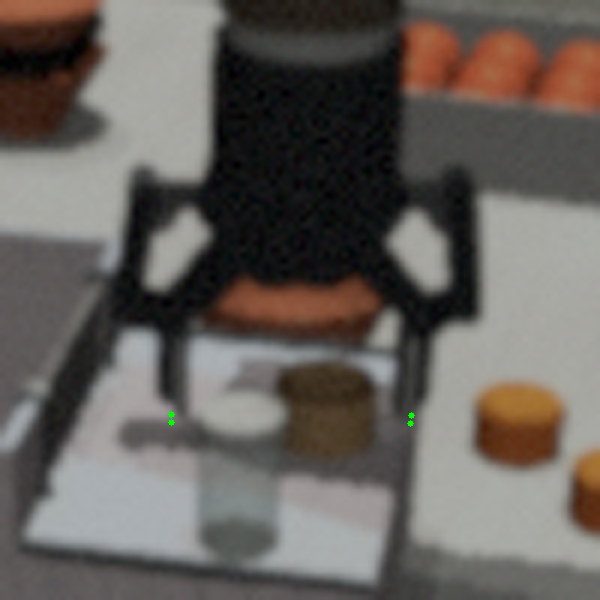

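View pics/wrist6.png

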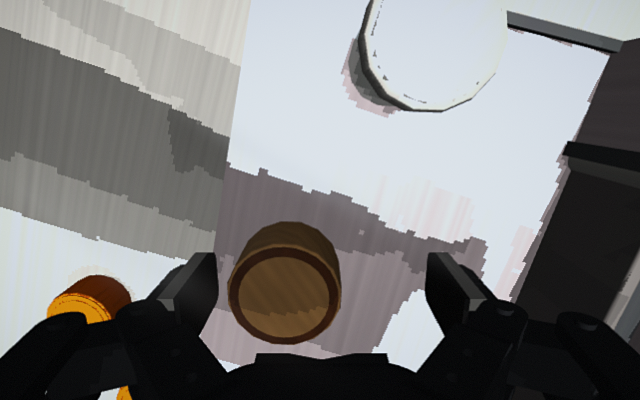

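```bash
cat > chk.py <<'E'
import sys
from h import *
k=sys.argv[1]
for n in("wrist","side"):
    c=bot.camera(n);a=c["color"]
    if n=="side": a=cv2.resize(a[100:240,230:410],None,fx=4,fy=4,interpolation=cv2.INTER_CUBIC)
    cv2.imwrite(f"pics/{n}{k}.png",a)
o=bot.get_obs();print(o["clock"],o["eef_pos"],o["ft_force"],w2b([.581,-.0275,.11],o["eef_pos"]))
E
python3 -m inch '0 0 0 0 4 -2 0; 0 0 0 4 0 0 0; 0 0 0 8 0 -1 0; 0 0 0 8 0 -1 0; 0 0 0 8 0 -1 0; 0 0 0 8 0 -1 0; 0 0 0 4 0 -0.5 0'; python3 chk.py 7
```

```text
clock: 7.85
eef_pos: [0.5295, -0.0421, 0.0477]
tool_rot: [0.698, 0.114, -0.114, -0.698]
ft_force: [-1.5, -1.0, 1.1]
grip_width: 0.0857
7.95 [ 0.5295008  -0.04203669  0.04765125] [-0.76488273 -0.78976197  1.28230271] [[-0.05278375 -0.00879533  0.04765125]]
```

View pics/wrist7.png

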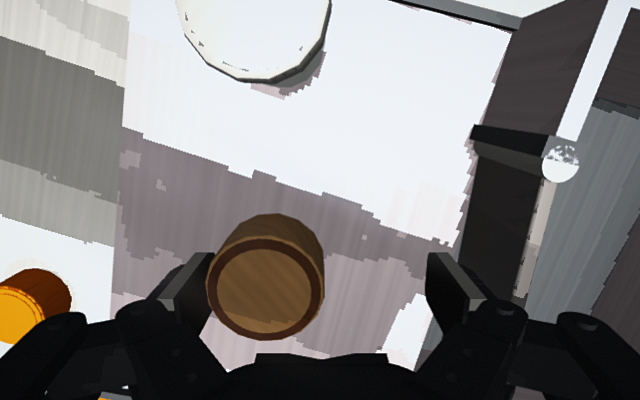

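View pics/side7.png

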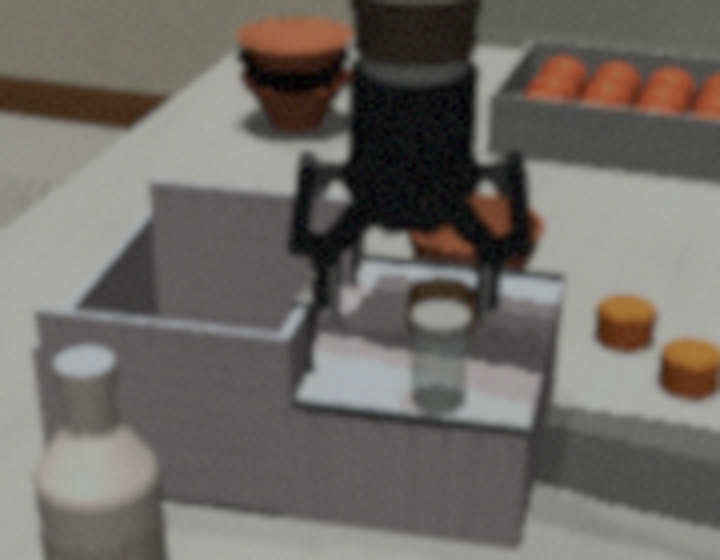

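```bash
python3 -m inch '0 0 0 8 0 -1 0; 0 0 0 8 0 -1 0; 0 0 0 8 0 -1 0; 0 0 0 4 0 -0.5 0'; python3 chk.py 8
```

```text
clock: 8.45
eef_pos: [0.5574, -0.0363, 0.0477]
tool_rot: [0.698, 0.114, -0.114, -0.698]
ft_force: [-1.9, -0.9, -0.3]
grip_width: 0.0853
8.55 [ 0.55752936 -0.03647557  0.04772305] [-1.72036638 -0.55339279 -0.95876462] [[-0.02431411 -0.00634475  0.04772305]]
```

View pics/wrist8.png

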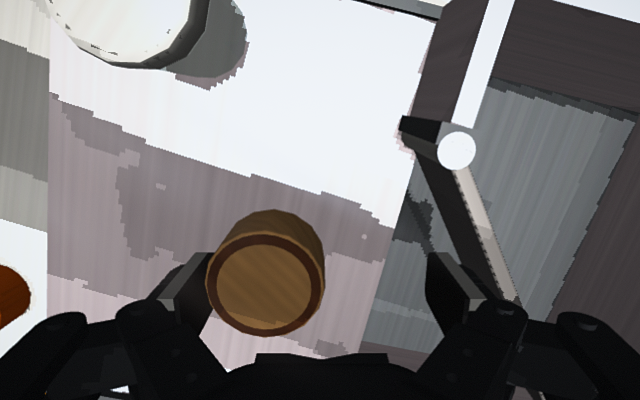

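View pics/side8.png

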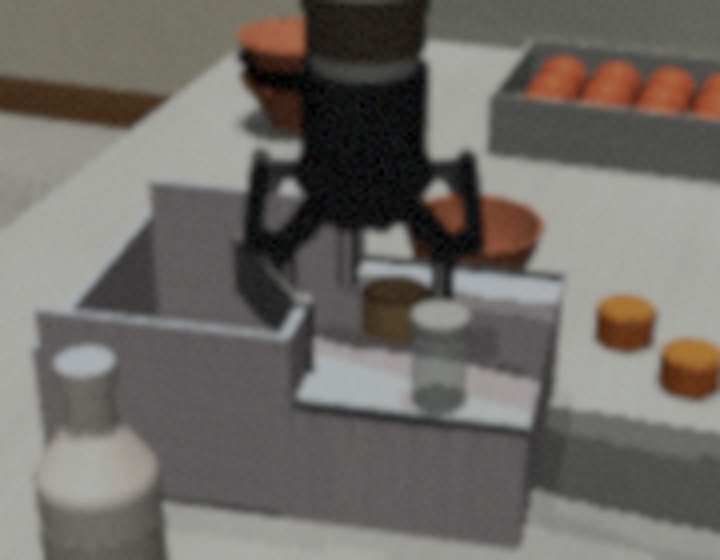

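```bash
python3 -m inch '0 0 0 8 0 -1 0; 0 0 0 8 0 -1 0; 0 0 0 8 0 -1 0; 0 0 0 8 0 -1 0; 0 0 0 4 0 -0.5 0'; python3 chk.py 9
```

```text
clock: 9.18
eef_pos: [0.5933, -0.0292, 0.0479]
tool_rot: [0.698, 0.114, -0.114, -0.698]
ft_force: [-1.9, -0.9, 0.2]
grip_width: 0.0857
9.275 [ 0.5934124  -0.02923252  0.04786506] [ 0.28651174 -2.46305716 -0.72193456] [[ 0.01214718 -0.00308466  0.04786506]]
```

View pics/wrist9.png

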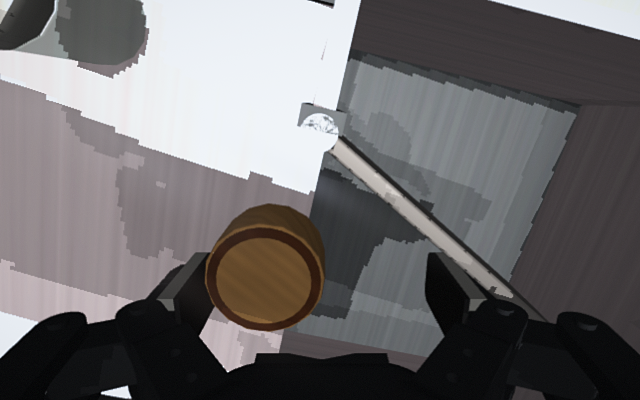

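View pics/side9.png

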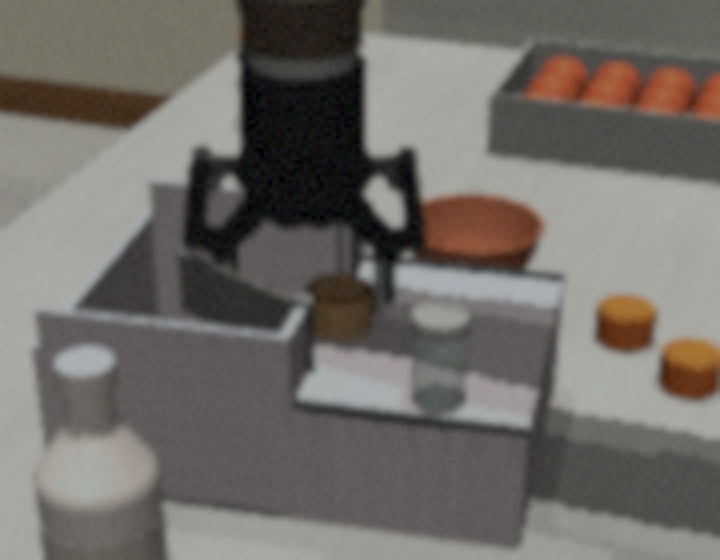

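```bash
python3 -m inch '0 0 0 8 0 0 0; 0 0 0 8 0 0 0; 0 0 0 6 0 0 0; 0 0 0 0 0 0 0; 0 0 0 0 0 0 0'; python3 chk.py 10
```

```text
clock: 9.9
eef_pos: [0.6139, -0.0223, 0.048]
tool_rot: [0.698, 0.114, -0.114, -0.698]
ft_force: [0.1, -1.7, -0.0]
grip_width: 0.0853
10.0 [ 0.61356259 -0.02237013  0.04800528] [ 0.00887539 -1.17392506  0.1622177 ] [[0.03292894 0.0015242  0.04800528]]
```

View pics/wrist10.png

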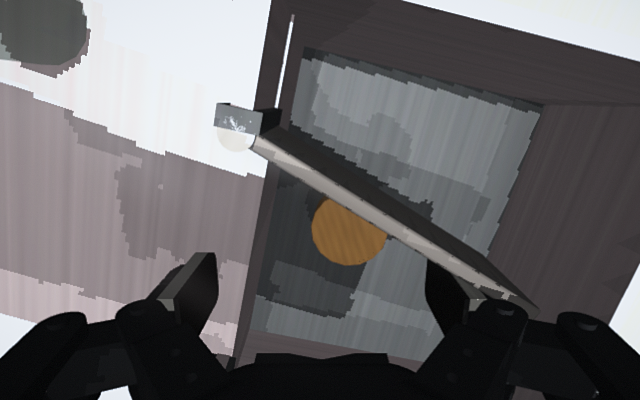

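View pics/side10.png

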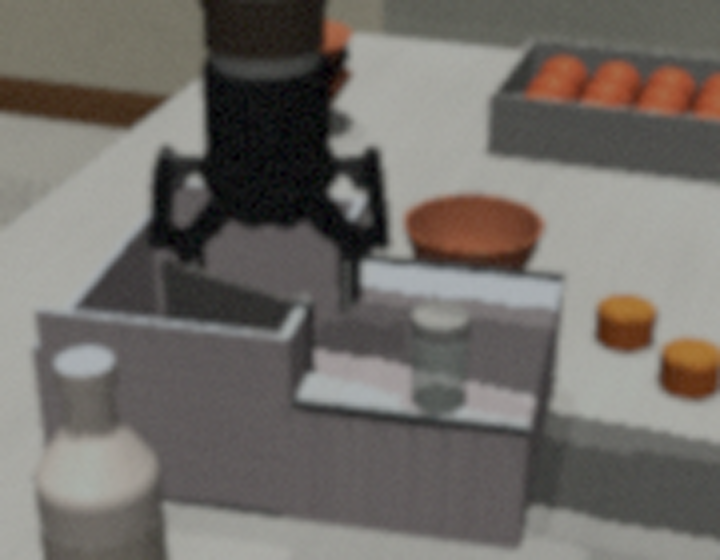

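The pot is lying on the bin floor (wrist view, about (349,230)) and finger A still holds the flap open. Next I'll back out along the same path so the flap follows the finger shut.

```bash
python3 -m inch '0 0 0 0 0 0 0; 0 0 0 -8 0 0 0; 0 0 0 -8 0 0 0; 0 0 0 -10 0 1 0; 0 0 0 -10 0 1 0; 0 0 0 -10 0 1 0; 0 0 0 -10 0 1 0; 0 0 0 -10 0 1 0; 0 0 0 -10 0 1 0; 0 0 0 -10 0 1 0; 0 0 0 -10 0 1 0; 0 0 0 0 0 0 0'; python3 chk.py 11
```

```text
clock: 11.5
eef_pos: [0.5191, -0.0451, 0.0479]
tool_rot: [-0.698, -0.114, 0.114, 0.698]
ft_force: [0.3, -0.0, 0.1]
grip_width: 0.0857
11.6 [ 0.52026673 -0.04509208  0.04808903] [ 0.56750597 -0.28206333  0.35254164] [[-0.06229743 -0.01081856  0.04808903]]
```

View pics/wrist11.png

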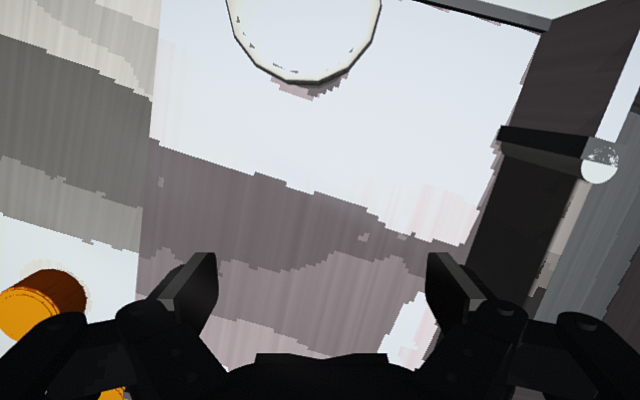

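```bash
python3 -m inch '0 0 0 -10 0 0 0; 0 0 0 -8 0 0 0; 0 0 0 0 -30 0 0; 0 0 0 0 -30 0 0; 0 0 0 0 -30 0 0; 0 0 0 0 -30 0 0; 0 0 0 0 -30 0 0; 0 0 0 -40 0 0 0; 0 0 0 -40 0 0 0; 0 0 0 -40 0 0 0; 0 0 0 0 0 0 0'; python3 chk.py 12; python3 - <<'E'
from h import *
c=bot.camera("top");cv2.imwrite("pics/t12.png",cv2.resize(c["color"][80:300,210:500],None,fx=2.7,fy=2.7,interpolation=cv2.INTER_CUBIC))
E
```

```text
clock: 12.98
eef_pos: [0.3861, -0.0895, 0.1978]
tool_rot: [-0.698, -0.113, 0.114, 0.698]
ft_force: [0.4, -0.1, 0.2]
grip_width: 0.0855
13.075 [ 0.38899212 -0.08930108  0.19813307] [-0.64444317  0.00182247  0.36593412] [[-0.19763182 -0.04034926  0.19813307]]
```

View pics/t12.png

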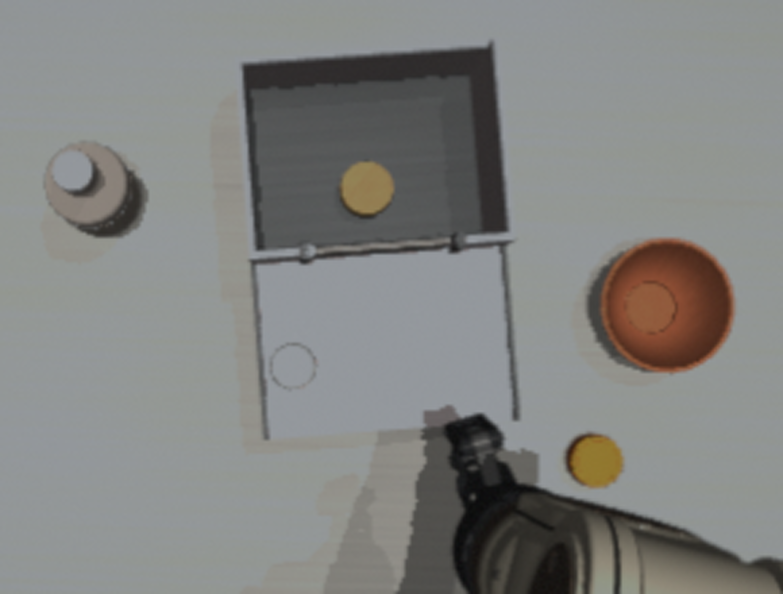

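View pics/wrist12.png

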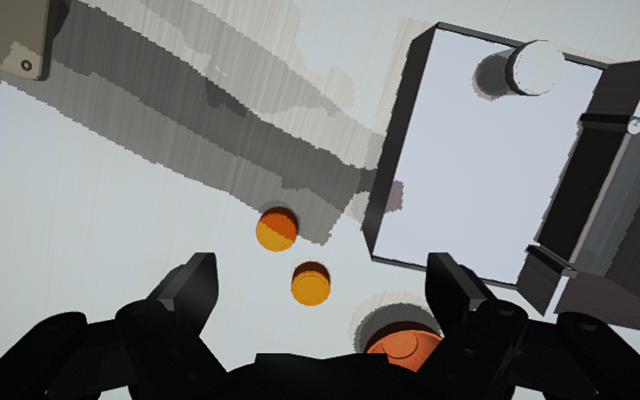

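View pics/side12.png

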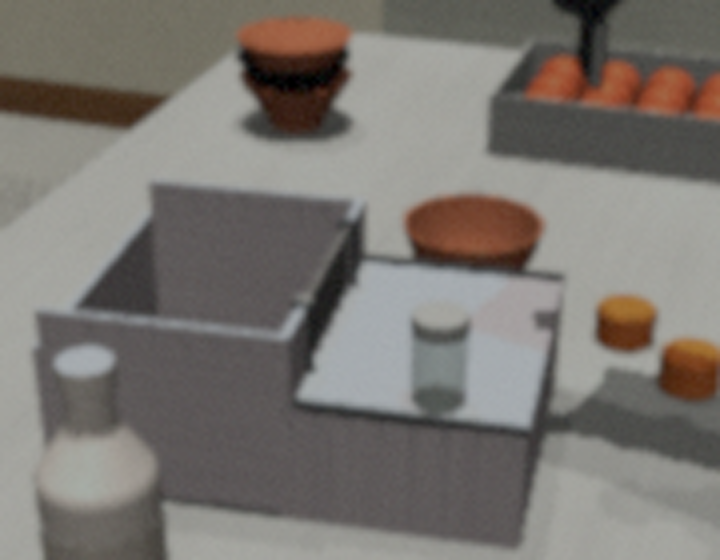

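The top view shows the pot flat on the bin floor at crop (367,188), the flap shut in line with the screens, and the shaker, bottle and bowl at their first pixel positions. The robot is clear of everything.

```bash
python3 -c "
from workcell import bot
print(bot.job_done())"
```

```text
the job is handed in; nothing more can be done
None
```

The pot is in the bin, the flap is shut, and I handed the job in at about 13 s of the 40 s allowed. I got no verdict back.

- **What I did:** With the gripper fully open, I turned the jaws about 12° from the box's x axis and moved forward in one sweep. The front finger pushed the flap open to roughly 1.2 rad while the rear finger slid the pot along the deck and over the edge. I then backed out along the same path, so the flap closed with the finger, and lifted clear.
- **Last checks:** The top view shows the pot lying flat and upside down on the bin floor. The flap is in line with the screens. The shaker, bottle and bowl are at the same pixel positions as at the start. The wrist force stayed under about 3 N in every reading I took. I had no direct reading of the pot's contact with the flap or the finger, but the pictures during the push showed a clear gap between pot and flap.
- **What disagreed:** In the side and wrist pictures, the open fingertips appeared about 38–40 mm above the reported TCP, not the stated 13 mm. I set the push height from the pictures instead. My fits of the box's position from different cameras differed by up to about 4 mm.

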